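Clamp a cream pot with the fold-out crank

TASK

Clamp the cream pot in the blue and white clamp so that its stuck lid can be unscrewed: first swing the red crank handle up out of its folded position until it stands fully upright, and only then use it to wind the crank clockwise (seen from above). Feel for the point where the jaw has pressed the pot against the rear stop and the crank gets clearly heavier, wind on until the pot is held firmly but not so hard that it cracks, then let go; leave the things standing around alone.

Things in the scene. Friction and masses are not known exactly. Their poses are not given: they have to be found in the camera images.
- clamp: Low bench clamp fixed to the desk: white base plate 128 x 310 mm, its top 14 mm over the desk, long side along its own y axis. Origin: on the desk under the plate, z up. At the -y end a blue gear housing 78 x 80 mm, 74 mm high, with the crank on top; towards +y come the jaw, the pot and the rear stop. The jaw stays where it is when the crank is let go.
- crank_axis (a point): Point on the vertical axis of the crank, level with the handle's hinge. Dry friction of 0.32 N m makes the crank stay where it is left: turning it takes about 5.3 N sideways at the handle, 60 mm from the axis. Clamping adds 1.0 N at the handle per 10 N on the pot: aim for a rise of 3 N (30 N on the pot; it cracks at 60). Whenever the motion pauses, the felt force sinks to about half.
- crank (a joint): Angle of the crank (rad), grows clockwise seen from above, which closes the jaw; range 0 to 7.5. At 0 the steel crank arm points along the clamp's -x axis. It starts between 0 and 0.5; the pot is clamped after a further 1.6 to 4.2 rad, depending on where the rear stop is set. From first squeeze to 30 N takes about 0.33 rad.
- handle_hinge (a point): Hinge of the folding handle in a steel fork (25 mm wide, 26 mm high) at the outer end of the crank arm, 60 mm from the crank axis, 104 mm over the desk. The hinge axis is level and at right angles to the arm. The arm is 16 mm wide, 8 mm thick, its top 12 mm below the hinge.
- handle (a joint): Fold angle of the handle (rad): 0 lies flat over the crank arm with its free end towards the crank axis; 1.571 stands upright on the hinge, against a fixed stop. It starts between 0 and 0.25 and stays where it is put (friction 0.1 N m, about 2 N at the grip point).
- handle_grip (a point): Grip point on the centre line of the handle, 50 mm from the hinge. The handle is a red round sleeve of 16 mm diameter, from 10 to 66 mm from the hinge, which spins freely on its pin. When folded the handle can be pinched across its width here, fingers astride the arm; 32 mm of free height lies between its centre line and the housing below.
- cream_pot: Closed round cream pot, 91 mm diameter, 44 mm high, grey lid; stands loose on the clamp plate between jaw and rear stop. Origin: centre of its underside. The rear stop is a blue block 70 mm wide, 38 mm high, with a shallow black rubber V facing the jaw; it is fixed, but set anywhere in a 10 mm range along the clamp, 2 to 20 mm behind the pot.
- gel_bottle: Blue bottle, 53 mm diameter, 166 mm high, bystander. Origin: underside.
- cotton_buds: White tub of cotton buds, 77 mm diameter, 80 mm high, bystander. Origin: underside.
- spray_bottle: Clear spray bottle with magenta cap, 45 mm diameter, 161 mm high, bystander. Origin: underside.
- mask_bowl: Green bowl, 104 mm diameter, 48 mm high, bystander. Origin: underside.
- cream_carton: Small carton 130 x 67 x 31 mm, bystander. Origin: underside.
- tape_roll: Roll of tan tape, 98 mm diameter, 25 mm high, bystander. Origin: underside.
- polish_1: Red nail-polish bottle, 26 x 26 x 76 mm, bystander. Origin: underside.
- jaw_face_open (a point): Fixed point on the clamp: centre of the jaw pad's face when the crank is at 0, 35 mm over the desk. The jaw moves from here along the clamp's +y by 6 mm per radian of the crank; its black rubber pad (50 mm wide, 30 mm high) has a spring behind it that yields 1 mm per 15 N.
Mind the look-alikes: they are no part of the job. What is shaped like the cream_pot but purple or yellow is not meant.

How it is judged:
By the outcome, as a careful person would: the job done as asked, in the order asked, and still so for the second after the job is handed in, with the robot touching nothing.
It also fails if it takes over 70 s, if anything falls off the work surface, if the arm or the gripper's body presses on something with over 40 N, if the wrist force passes 120 N, or if a joint passes its speed limit or range.

ROBOT

A 6-joint arm with a two-finger parallel gripper is mounted at the origin on a cart in front of the work surface, level with it; the furniture and walls round the work are solid. World frame = base frame: x ahead of the robot, y to its left, z up, the work surface at z = 0. Lengths are in m, angles in rad, forces in N, time in s.
With the tool pointing down it reaches from about 0.425 to 1.125 m from the base axis. Payload 14.9 kg.
Tool frame: the origin (TCP) lies at the very end of the fingers, on their centre line; the grasp point (between the pads) lies 19 mm behind it (ctrl.tcp_to_grasp is the distance from the TCP to the grasp point, in m); z points along the fingers, y is the line along which they close (so a half turn about z gives the same grasp; the last joint's range is limited). The gripper opens to 91 mm and grips with 3 to 60 N. Pads are 32 mm wide; open, the fingers measure 118 mm over their backs; the gripper's body (76 mm by 178 mm) begins 60 mm behind the grasp point.
Start: joints at [-1.192, 0.379, 1.734, -0, 1.028, -0.033], TCP at [0.28, -0.641, 0.214] pointing down, gripper open.
Joint ranges: [-2.77, 2.77], [-0.74, 2.19], [0, 2.66], [-1.06, 4.2], [0.31, 2.87], [-3.08, 3.08]. Speed limits (rad/s): [1.89, 1.89, 2.39, 3.14, 3.14, 3.14].

INTERFACE

Orientations are given as a unit quaternion [x, y, z, w].
In Python, from rig import ctrl gives the robot as it stands. The module is installed in compiled form; this text tells all that it offers.
- The arm moves only by the tool play_rows, never from a script. Its argument "series" is a list of rows, each an object of numbers: "x", "y", "z": the shift along the tool's x, y, z in cm; "roll": the turn about the tool's z in rad. In form: [{"x": .., "y": .., "z": .., "roll": ..}, ...]. A call has 1 to 20 rows; each row shifts and turns the commanded pose from where the row before left it, along the tool's axes as they then stand; what a row does not reach is not made up. A row lasts 1/10 s, in which the tool goes at most 50 mm and 8.59 degrees, less where a joint would pass 70% of its speed; a pose out of reach is approached as far as the arm can. A call is refused whole if a number of a shift passes 5 or a number of a turn 0.15, either way. A call with a gripper value outside its range is refused whole. "fingers" is the gripper's target within -1 to 1 (fully open at 1, half-way at 0, shut at -1), set as the call begins (left out, the last holds). The fingers move at their own pace and stop on an object; the grip force is fixed at half the most. Time passes only in rows, so rows that do not move let the fingers close. It gives the time, the measured TCP pose, the force, the opening and the grip force at its end, in the units of the state.
- ctrl.observe(): the state, without advancing time (a new reading comes with each control period).
- ctrl.camera(name): name is "side" or "top" or "wrist"; returns the picture (400x640x3 uint8, blue, green, red); there is no depth.
- ctrl.calibration(name): a dict with "K" (3x3 intrinsics, pixels), "R" (3x3) and "t" (3): a world point X has camera coordinates R X + t. Camera axes: x right, y down, z forward; pixel columns grow to the right and rows downward; lengths in m; the calibration is good to about 2 mm. A picture is of the moment at which its call begins: read the wrist's pose just before it. calibration takes no time and is no camera call; for the wrist camera it gives the pose at the moment of the call.
- ctrl.job_done(): hands the job in; it is judged then, once.
Trained networks look in the newest picture that a camera, given by its name, has taken for a name from the list of things; names that differ only in an ending like _2 or _b are one class to them, and where a whole thing is asked for, a point or a joint stands for the part that bears it (a point fixed in the world has none). Each returns a list of dicts, best first, with "confidence" (0 to 1); they miss things now and then, are a little off and sometimes report something else, mostly with a low value. They report only what shows in the picture. A call takes as long as a camera call. They do not tell look-alikes from the thing itself.
- ctrl.trace(camera, thing): "pixels" (400x640 bool, what is visible of it) and "box" ([left, top, right, bottom] in pixels, round what is visible of it).
The state is a dict: "time": time; "joint_positions": joint angles; "dq": joint speeds; "joint_efforts": joint torques, N m; "ee_pos": TCP position; "tool_rot": TCP orientation; "contact_force": force on the tool from outside, world axes, zero at the start; "moment": the same for the moment, N m; "grip_width": finger opening in m; "finger_force": force on a finger pad.
Only numpy, scipy, OpenCV 4.12 (cv2) and the standard library are available. Lean on these libraries where they do the work, as an engineer would, in place of code of your own. Each camera call takes 0.05 s, during which the arm holds its last target. There are 200 camera calls.

## Working session

There is one attempt and no reset: what is moved stays moved. The work goes in short steps, Python scripts to look and compute and a tool call to move; the robot and the scene stay as the last step left them, time stands still between calls to the robot, and variables do not carry over. Pictures are saved under pics/ and viewed, at most 13 in all, crops included, and the job is handed in when it is done.

Besides the shell and the picture viewer there is one more tool, called as a command line: name --argument value ..., lists and objects as JSON in quotes. play_rows: Moves the arm, as the interface text tells. Its arguments: {"type":"object","properties":{"series":{"type":"array"},"fingers":{"type":"number"}},"required":["series"]}

```bash
mkdir -p pics; python3 - <<'E'
from rig import ctrl
import cv2,numpy as np
np.set_printoptions(precision=4,suppress=True)
a=ctrl.camera("top");b=ctrl.camera("side")
cv2.imwrite("pics/top.png",a);cv2.imwrite("pics/side.png",b)
for c in("top","side"):
    k=ctrl.calibration(c);print(c,k["K"].tolist(),k["R"].round(4).tolist(),k["t"].round(4).tolist())
    for n in("clamp","crank","handle","cream_pot"):
        for d in ctrl.trace(c,n)[:4]:
            ys,xs=np.nonzero(d["pixels"]);print(n,round(d["confidence"],2),np.round(d["box"]),xs.mean().round(1),ys.mean().round(1))
print(ctrl.observe())
E
```

```text
top [[507.14923792155446, 0.0, 319.746497575228], [0.0, 507.14923792155446, 200.2961666403455], [0.0, 0.0, 1.0]] [[0.028, -0.9993, 0.0249], [-0.9852, -0.0318, -0.1687], [0.1693, -0.0199, -0.9854]] [0.0281, 0.5977, 1.4473]
clamp 0.97 [284. 189. 390. 252.] 341.9 221.8
clamp 0.5 [366. 221. 375. 245.] 370.5 231.9
crank 0.47 [360. 220. 380. 246.] 369.8 232.4
handle 0.63 [286. 192. 389. 251.] 341.6 221.7
cream_pot 0.95 [415. 156. 449. 184.] 431.7 169.7
cream_pot 0.89 [236. 206. 271. 236.] 252.5 221.1
cream_pot 0.78 [305. 203. 333. 236.] 318.9 216.3
side [[426.63732568007873, 0.0, 312.4518867684679], [0.0, 426.63732568007873, 202.2712260282631], [0.0, 0.0, 1.0]] [[0.9946, -0.1031, -0.0125], [-0.0486, -0.356, -0.9332], [0.0917, 0.9288, -0.3591]] [-0.5788, 0.1236, 1.2519]
clamp 0.71 [268. 210. 322. 260.] 294.5 231.1
crank 0.8 [276. 214. 301. 227.] 285.9 218.1
handle 0.55 [280. 212. 302. 219.] 288.2 213.8
cream_pot 0.64 [288. 205. 316. 225.] 304.8 214.5
cream_pot 0.58 [279. 190. 305. 210.] 291.3 198.7
{'time': 0.5, 'joint_positions': array([-1.1923,  0.3789,  1.7342, -0.    ,  1.0285, -0.0333]), 'dq': array([ 0.0001,  0.001 , -0.0002,  0.0009, -0.0018,  0.0013]), 'joint_efforts': array([ -0.0016, -76.3167, -43.4439,   0.065 ,   0.0395,  -0.    ]), 'ee_pos': array([ 0.2802, -0.6415,  0.2139]), 'tool_rot': array([ 0.9789,  0.2045, -0.    , -0.    ]), 'contact_force': array([-0.4139, -0.2484, -0.0297]), 'moment': array([0.0422, 0.0356, 0.0174]), 'finger_force': 0.0, 'grip_width': 0.09123881484965445}
```

View pics/top.png

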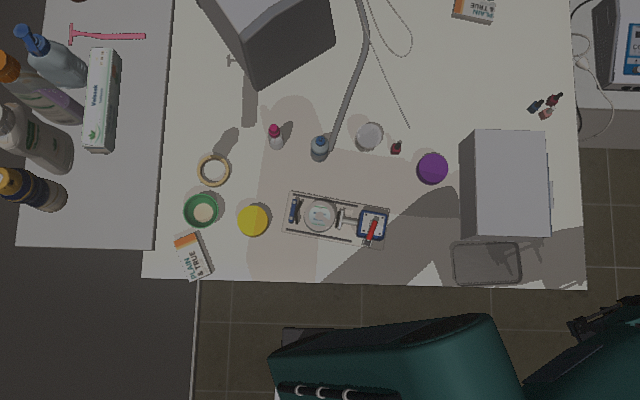

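View pics/side.png

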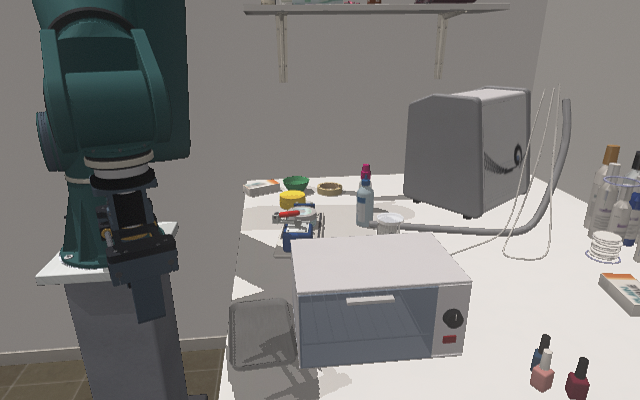

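The clamp is at top (342,222), with the blue housing at (374,224) and the red handle at (370,232). Pot candidates are the grey-lidded pot in the clamp (319,216), the yellow one (253,221) and the purple one (432,169). By the description it is the grey one at (319,216).

```bash
cat > h.py <<'E'
from rig import ctrl
import cv2,numpy as np
from scipy.spatial.transform import Rotation as Ro
np.set_printoptions(precision=4,suppress=True)
def ray(c,u,v,z,k=None):
    k=k or ctrl.calibration(c);d=k["R"].T@np.linalg.solve(k["K"],[u,v,1]);o=-k["R"].T@k["t"]
    return o+d*(z-o[2])/d[2]
def proj(k,X):
    p=k["K"]@(k["R"]@np.asarray(X)+k["t"]);return p[:2]/p[2]
E
python3 - <<'E'
from h import *
a=cv2.imread("pics/top.png")
c=cv2.resize(a[180:262,275:400],None,fx=6,fy=6,interpolation=cv2.INTER_CUBIC);cv2.imwrite("pics/c1.png",c)
hsv=cv2.cvtColor(a,cv2.COLOR_BGR2HSV)
m=((hsv[...,0]<8)|(hsv[...,0]>172))&(hsv[...,1]>150)
m[:,:340]=0;m[:,395:]=0;m[:200]=0;m[255:]=0
ys,xs=np.nonzero(m);print(len(xs),xs.mean(),ys.mean(),xs.min(),xs.max(),ys.min(),ys.max())
P=np.array([ray("top",u,v,.107)[:2] for u,v in zip(xs,ys)])
e,V=np.linalg.eigh(np.cov(P.T));print("handle",P.mean(0),V[:,1]);q=(P-P.mean(0))@V[:,1];print(q.min(),q.max())
ctrl.camera("top")
d=ctrl.trace("top","clamp")[0]["pixels"].astype(np.uint8)
r=cv2.minAreaRect(cv2.findNonZero(d));print(r)
for u,v in cv2.boxPoints(r): print(u,v,ray("top",u,v,.014))
print("pot",ray("top",319,216,.058))
E
```

```text
88 371.57954545454544 229.9659090909091 367 376 221 239
handle [ 0.5068 -0.1012] [-0.9395  0.3426]
-0.028464994270913688 0.026597039067868786
((334.76324462890625, 220.3201446533203), (102.71378326416016, 42.17693328857422), 10.660347938537598)
280.39163 231.54431 [0.5043 0.1603 0.014 ]
288.19382 190.0953 [0.6311 0.1419 0.014 ]
389.13486 209.09598 [ 0.5826 -0.1654  0.014 ]
381.33267 250.54498 [ 0.4567 -0.1427  0.014 ]
pot [0.5486 0.0471 0.058 ]
```

View pics/c1.png

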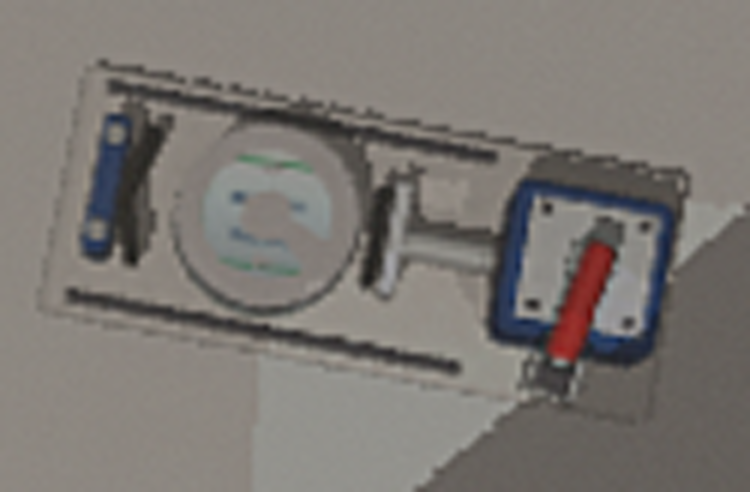

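The crop shows the right clamp, with the grey-lidded pot in it. The handle's hinge is at about top (366,243) and its free end at about (376,220). I'll move over it, staying high.

play_rows --series '[{"z": -5},{"z": -5},{"z": -5},{"z": -3},{"x": 2.9,"y": -2.7},{"x": 2.9,"y": -2.7},{"x": 2.9,"y": -2.7},{"x": 2.9,"y": -2.7},{"x": 2.9,"y": -2.7},{"x": 2.9,"y": -2.7},{"x": 2.9,"y": -2.7},{"x": 2.9,"y": -2.7},{"x": 2.9,"y": -2.7},{"x": 2.9,"y": -2.7},{"x": 2.9,"y": -2.7},{"x": 2.9,"y": -2.7},{"x": 2.9,"y": -2.7},{"x": 2.9,"y": -2.7},{"x": 2.8,"y": -2.7},{"x": 0}]'

```text
invalid input
```

play_rows --series '[{"roll": 0.1,"z": 2},{"roll": 0.1,"z": 2},{"roll": 0.1,"z": 2},{"roll": 0.1,"z": 2},{"roll": 0.1,"z": 2},{"roll": 0.1,"z": 2},{"roll": 0.1},{"roll": 0.06},{"x": 0},{"x": 0}]'

```text
invalid input
```

```bash
python3 - <<'E'
from h import *
s=ctrl.observe();print(s["time"],s["ee_pos"],s["tool_rot"],s["joint_positions"],s["contact_force"],s["moment"])
k=ctrl.calibration("wrist");a=ctrl.camera("wrist");np.savez("k1.npz",**k)
cv2.imwrite("pics/w1.png",a);print(k["K"][0],-k["R"].T@k["t"])
hg=np.array([.471,-.088,.104]);print(proj(k,hg),proj(k,[.527,-.109,.104]))
for n in("handle","crank"):
  for d in ctrl.trace("wrist",n)[:2]: print(n,d["confidence"],d["box"])
E
```

```text
0.6 [ 0.2802 -0.6415  0.2139] [ 0.9789  0.2045 -0.     -0.    ] [-1.1923  0.3789  1.7342 -0.      1.0285 -0.0333] [-0.0201  0.1249 -0.2287] [ 0.0341  0.0207 -0.0198]
[293.2573   0.     317.8046] [ 0.3493 -0.61    0.3843]
[-366.8427 -410.5459] [-341.0984 -521.1351]
```

View pics/w1.png

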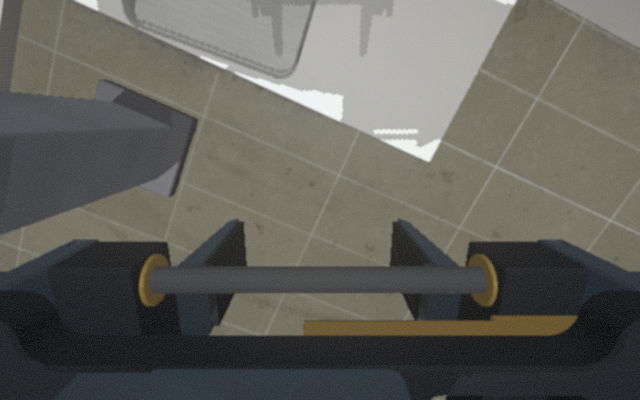

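The moves were refused, probably because every row needs all four keys. The picture only shows the floor at the start pose, so I'll try again.

play_rows --series '[{"x": 0,"y": 0,"z": -5,"roll": 0},{"x": 0,"y": 0,"z": -5,"roll": 0},{"x": 0,"y": 0,"z": -5,"roll": 0},{"x": 0,"y": 0,"z": -3,"roll": 0},{"x": 2.9,"y": -2.7,"z": 0,"roll": 0},{"x": 2.9,"y": -2.7,"z": 0,"roll": 0},{"x": 2.9,"y": -2.7,"z": 0,"roll": 0},{"x": 2.9,"y": -2.7,"z": 0,"roll": 0},{"x": 2.9,"y": -2.7,"z": 0,"roll": 0},{"x": 2.9,"y": -2.7,"z": 0,"roll": 0},{"x": 2.9,"y": -2.7,"z": 0,"roll": 0},{"x": 2.9,"y": -2.7,"z": 0,"roll": 0},{"x": 2.9,"y": -2.7,"z": 0,"roll": 0},{"x": 2.9,"y": -2.7,"z": 0,"roll": 0},{"x": 2.9,"y": -2.7,"z": 0,"roll": 0},{"x": 2.9,"y": -2.7,"z": 0,"roll": 0},{"x": 2.9,"y": -2.7,"z": 0,"roll": 0},{"x": 2.9,"y": -2.7,"z": 0,"roll": 0},{"x": 2.8,"y": -2.7,"z": 0,"roll": 0},{"x": 0,"y": 0,"z": 0,"roll": 0}]'

```text
time: 2.75
ee_pos: [0.5168, -0.0935, 0.394]
tool_rot: [0.979, 0.206, 0.0, -0.0]
contact_force: [-0.6, -1.3, -0.6]
grip_width: 0.0913
finger_force: 0.0
```

play_rows --series '[{"x": 0,"y": 0,"z": 0,"roll": 0.11},{"x": 0,"y": 0,"z": 0,"roll": 0.11},{"x": 0,"y": 0,"z": 0,"roll": 0.11},{"x": 0,"y": 0,"z": 0,"roll": 0.11},{"x": 0,"y": 0,"z": 0,"roll": 0.11},{"x": 0,"y": 0,"z": 0,"roll": 0.11},{"x": 0,"y": 0,"z": 0,"roll": 0.1},{"x": -2,"y": 0,"z": 2,"roll": 0},{"x": -2,"y": 0,"z": 2,"roll": 0},{"x": 0,"y": 0,"z": 0,"roll": 0},{"x": 0,"y": 0,"z": 0,"roll": 0}]'

```text
time: 3.85
ee_pos: [0.4782, -0.0834, 0.3543]
tool_rot: [0.985, -0.173, 0.0, 0.0]
contact_force: [0.5, 0.2, -0.1]
grip_width: 0.0911
finger_force: 0.0
```

```bash
python3 - <<'E'
from h import *
s=ctrl.observe();print(s["time"],s["ee_pos"],s["tool_rot"],s["joint_positions"],s["contact_force"],s["moment"])
k=ctrl.calibration("wrist");a=ctrl.camera("wrist");np.savez("k1.npz",**k)
cv2.imwrite("pics/w2.png",cv2.resize(a[60:320,160:480],None,fx=2.3,fy=2.3,interpolation=cv2.INTER_CUBIC))
cv2.imwrite("pics/w2full.png",a)
print(proj(k,[.471,-.088,.104]),proj(k,[.527,-.109,.104]))
for n in("handle","crank"):
  for d in ctrl.trace("wrist",n)[:2]: print(n,d["confidence"],d["box"])
hsv=cv2.cvtColor(a,cv2.COLOR_BGR2HSV)
m=((hsv[...,0]<8)|(hsv[...,0]>172))&(hsv[...,1]>150)
n,l,st,ce=cv2.connectedComponentsWithStats(m.astype(np.uint8));i=1+st[1:,4].argmax();print(st[i],ce[i])
ys,xs=np.nonzero(l==i)
for z in(.104,.11):
  P=np.array([ray("wrist",u,v,z,k)[:2] for u,v in zip(xs,ys)])
  e,V=np.linalg.eigh(np.cov(P.T));v=V[:,1]*np.sign(V[0,1]);print("handle",P.mean(0),v,np.degrees(np.arctan2(v[1],v[0])));q=(P-P.mean(0))@v;print(q.min(),q.max())
E
```

```text
3.85 [ 0.4782 -0.0834  0.3543] [ 0.9849 -0.1733  0.0002  0.    ] [-0.2206 -0.1281  2.0405 -0.      1.2289  1.6986] [ 0.525   0.1546 -0.1258] [ 0.086  -0.0067  0.0197]
[323.0435 178.1136] [323.7569 136.0602]
handle 0.69 [315.7, 129.5, 329.1, 179.2]
handle 0.49 [312.1, 128.1, 331.3, 180.8]
crank 0.87 [311.0, 124.6, 335.1, 183.2]
[318 132   9  38 247] [321.9271 150.0283]
handle [ 0.5095 -0.1   ] [ 0.9472 -0.3207] -18.70665669109511
-0.027009224193885732 0.025093295955393904
handle [ 0.5101 -0.1001] [ 0.9472 -0.3207] -18.706656691095095
-0.02662403612967736 0.024735431618962894
```

View pics/w2.png

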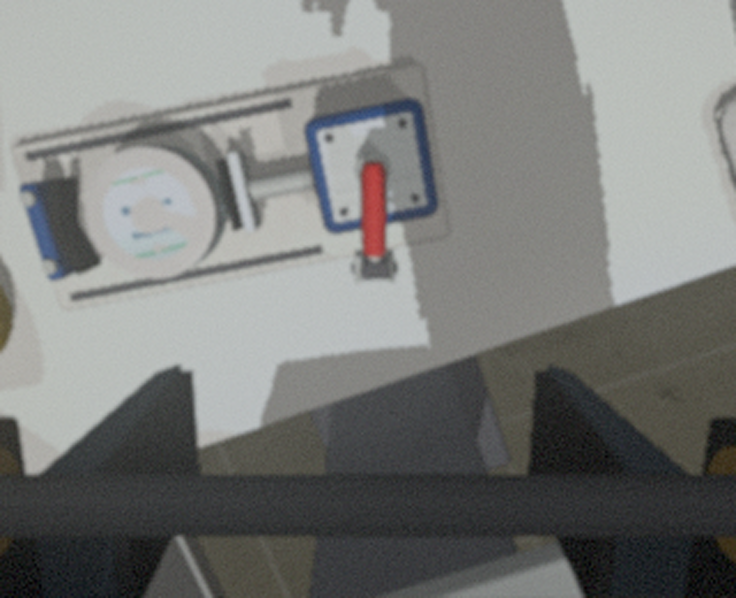

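The crop shows the red handle folded over the arm, with its hinge fork at wrist px (323,175) and its free end at (322,131). I'll descend astride it.

play_rows --series '[{"x": 2.4,"y": 0.2,"z": 4,"roll": -0.01},{"x": 2.3,"y": 0.2,"z": 4,"roll": 0},{"x": 0,"y": 0,"z": 4,"roll": 0},{"x": 0,"y": 0,"z": 4,"roll": 0},{"x": 0,"y": 0,"z": 4,"roll": 0},{"x": 0,"y": 0,"z": 3,"roll": 0},{"x": 0,"y": 0,"z": 2,"roll": 0},{"x": 0,"y": 0,"z": 1.4,"roll": 0},{"x": 0,"y": 0,"z": 0,"roll": 0},{"x": 0,"y": 0,"z": 0,"roll": 0}]' --fingers 0.2

```text
time: 5.0
ee_pos: [0.5219, -0.1028, 0.0906]
tool_rot: [0.986, -0.168, 0.0, 0.0]
contact_force: [0.6, 0.9, 0.2]
grip_width: 0.0548
finger_force: 0.0
```

```bash
python3 - <<'E'
from h import *
s=ctrl.observe();print(s["time"],s["ee_pos"],s["tool_rot"],s["grip_width"],s["contact_force"],s["moment"])
k=ctrl.calibration("wrist");a=ctrl.camera("wrist");cv2.imwrite("pics/w3.png",a)
R=Ro.from_quat(s["tool_rot"]).as_matrix();print(R[:,0],R[:,1])
b=ctrl.camera("side");cv2.imwrite("pics/s3.png",cv2.resize(b[170:270,230:350],None,fx=6,fy=6))
E
```

```text
5.0 [ 0.5219 -0.1028  0.0906] [ 0.9857 -0.1683  0.0004  0.    ] 0.05484156565420208 [0.6332 0.9398 0.17  ] [ 0.0272  0.0095 -0.0191]
[ 0.9434 -0.3318  0.0008] [-0.3318 -0.9434 -0.0001]
```

View pics/w3.png

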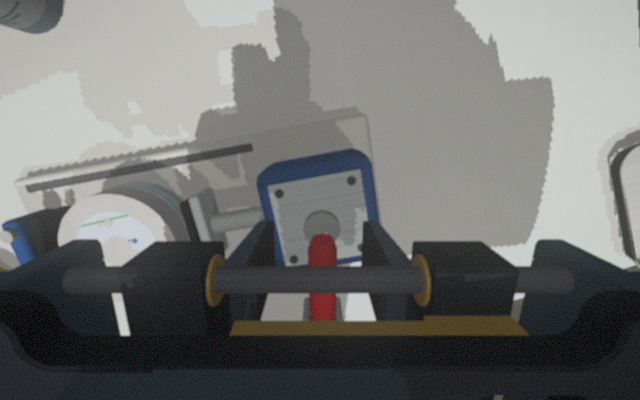

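The handle lies centred and aligned between the fingers at px (322,270), about 2 mm towards tool +y. I'll correct that and close.

play_rows --series '[{"x": 0,"y": 0.2,"z": 0,"roll": 0},{"x": 0,"y": 0,"z": 0,"roll": 0},{"x": 0,"y": 0,"z": 0,"roll": 0},{"x": 0,"y": 0,"z": 0,"roll": 0},{"x": 0,"y": 0,"z": 0,"roll": 0},{"x": 0,"y": 0,"z": 0,"roll": 0},{"x": 0,"y": 0,"z": 0,"roll": 0},{"x": 0,"y": 0,"z": 0,"roll": 0}]' --fingers -1

```text
time: 5.9
ee_pos: [0.5204, -0.1046, 0.09]
tool_rot: [0.986, -0.168, -0.0, 0.0]
contact_force: [-1.7, -4.5, 3.1]
grip_width: 0.0201
finger_force: 30.0
```

play_rows --series '[{"x": 0,"y": 0,"z": 0,"roll": 0},{"x": 0,"y": 0,"z": 0,"roll": 0}]'

```text
time: 6.1
ee_pos: [0.5205, -0.1046, 0.09]
tool_rot: [0.986, -0.168, 0.0, 0.0]
contact_force: [-1.4, -4.9, 3.9]
grip_width: 0.0201
finger_force: 30.0
```

```bash
python3 - <<'E'
from h import *
a=ctrl.camera("wrist")
b=ctrl.camera("side")
cv2.imwrite("pics/w4.png",np.vstack([cv2.resize(a[190:350,200:440],None,fx=2.5,fy=2.5,interpolation=2),cv2.resize(b[195:235,255:355],(600,240),interpolation=2)])[:600])
s=ctrl.observe();print(s["grip_width"],s["contact_force"],s["moment"],s["finger_force"])
E
```

```text
0.01977639476468772 [-2.6965 -4.7653  2.2797] [-0.8827  0.425  -0.0814] 30.0007501244545
```

View pics/w4.png

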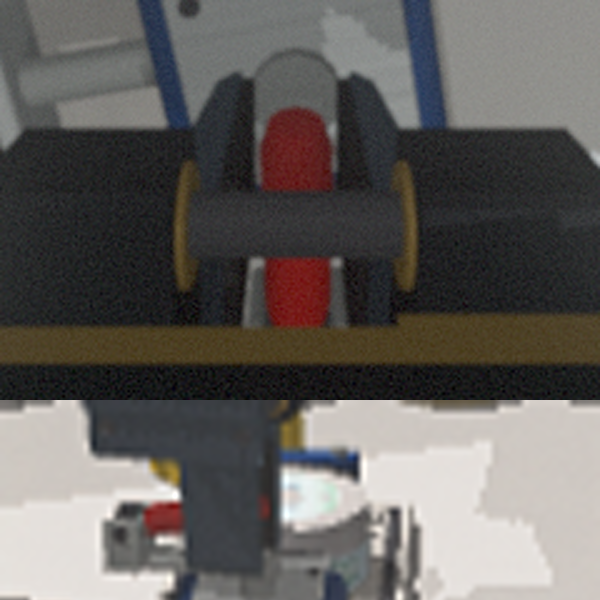

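The picture shows the pads squeezing a round hub under the handle: the grey disc is wider than the sleeve, and the opening is 20 mm instead of 16 mm. I'll open, lift 8 mm and pinch again.

play_rows --series '[{"x": 0,"y": 0,"z": 0,"roll": 0},{"x": 0,"y": 0,"z": 0,"roll": 0},{"x": 0,"y": 0,"z": -0.9,"roll": 0},{"x": 0,"y": 0,"z": 0,"roll": 0}]' --fingers -0.2

```text
time: 6.6
ee_pos: [0.5211, -0.1045, 0.1]
tool_rot: [0.986, -0.168, 0.001, -0.0]
contact_force: [-0.0, -0.0, 0.1]
grip_width: 0.0363
finger_force: 0.0
```

play_rows --series '[{"x": 0,"y": 0,"z": 0,"roll": 0},{"x": 0,"y": 0,"z": 0,"roll": 0},{"x": 0,"y": 0,"z": 0,"roll": 0},{"x": 0,"y": 0,"z": 0,"roll": 0},{"x": 0,"y": 0,"z": 0,"roll": 0},{"x": 0,"y": 0,"z": 0,"roll": 0}]' --fingers -1

```text
time: 7.2
ee_pos: [0.5203, -0.1046, 0.0989]
tool_rot: [0.986, -0.168, -0.0, 0.0]
contact_force: [-0.6, -4.2, -0.9]
grip_width: 0.0153
finger_force: 30.0
```

The opening is now 15 mm, so the handle is pinched. Next I'll swing it along the arc, first half.

play_rows --series '[{"x": -0.13,"y": 0.05,"z": -0.74,"roll": 0},{"x": -0.24,"y": 0,"z": -0.71,"roll": 0},{"x": -0.34,"y": 0,"z": -0.67,"roll": 0},{"x": -0.44,"y": 0,"z": -0.61,"roll": 0},{"x": -0.52,"y": 0,"z": -0.53,"roll": 0}]'

```text
time: 7.7
ee_pos: [0.504, -0.0992, 0.1319]
tool_rot: [0.986, -0.168, -0.0, -0.0]
contact_force: [-1.3, -0.6, -12.5]
grip_width: 0.0152
finger_force: 30.0
```

play_rows --series '[{"x": -0.6,"y": 0,"z": -0.45,"roll": 0},{"x": -0.66,"y": 0,"z": -0.36,"roll": 0},{"x": -0.7,"y": 0,"z": -0.25,"roll": 0}]'

```text
time: 8.0
ee_pos: [0.487, -0.0931, 0.1434]
tool_rot: [0.986, -0.168, 0.002, 0.0]
contact_force: [4.4, -4.2, -5.1]
grip_width: 0.0156
finger_force: 30.0
```

```bash
python3 - <<'E'
from h import *
a=ctrl.camera("wrist");b=ctrl.camera("side")
cv2.imwrite("pics/w5.png",np.vstack([cv2.resize(a[150:350,200:440],(600,400),interpolation=2),cv2.resize(b[195:230,255:355],(600,200),interpolation=2)])[:600])
s=ctrl.observe();print(s["ee_pos"],s["grip_width"],s["contact_force"],s["moment"],s["finger_force"])
E
```

```text
[ 0.4867 -0.093   0.1434] 0.014697328630842964 [ 1.9464 -2.3681  0.6136] [-0.4955 -0.3611 -0.0231] 30.001329481601715
```

View pics/w5.png

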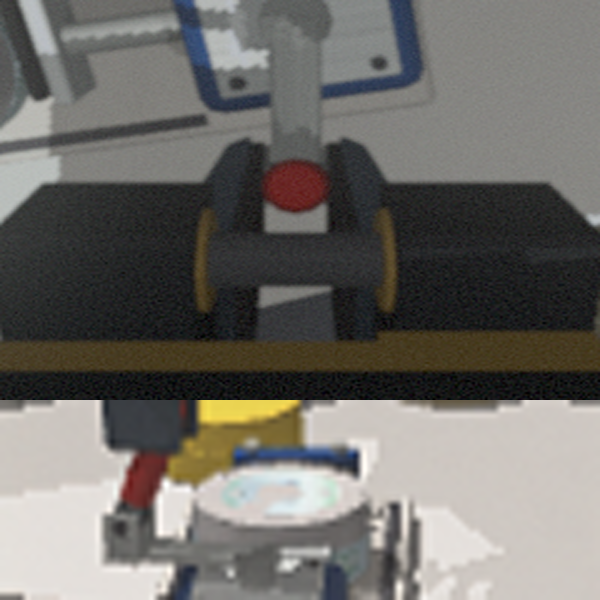

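The handle is swinging up, with its red end cap at wrist crop (296,185), and still leans about 25° inward. I'll finish the arc.

play_rows --series '[{"x": -0.74,"y": 0,"z": -0.15,"roll": 0},{"x": -0.6,"y": 0,"z": -0.04,"roll": 0},{"x": -0.2,"y": 0,"z": 0,"roll": 0}]'

```text
time: 8.4
ee_pos: [0.4738, -0.0885, 0.1459]
tool_rot: [0.986, -0.168, 0.003, 0.0]
contact_force: [6.7, -5.6, 5.8]
grip_width: 0.0152
finger_force: 30.0
```

play_rows --series '[{"x": -0.3,"y": 0,"z": 0,"roll": 0},{"x": 0,"y": 0,"z": 0,"roll": 0}]'

```text
time: 8.6
ee_pos: [0.4711, -0.0875, 0.1459]
tool_rot: [0.986, -0.168, 0.003, 0.0]
contact_force: [4.4, -5.2, 7.4]
grip_width: 0.0151
finger_force: 30.0
```

play_rows --series '[{"x": -0.3,"y": 0,"z": 0,"roll": 0}]'

```text
time: 8.7
ee_pos: [0.4687, -0.0867, 0.1459]
tool_rot: [0.986, -0.168, 0.003, 0.0]
contact_force: [5.7, -4.8, 7.0]
grip_width: 0.0152
finger_force: 30.0
```

play_rows --series '[{"x": -0.2,"y": 0,"z": 0,"roll": 0}]'

```text
time: 8.8
ee_pos: [0.4666, -0.0859, 0.1459]
tool_rot: [0.986, -0.168, 0.003, 0.0]
contact_force: [6.2, -6.0, 6.4]
grip_width: 0.0148
finger_force: 30.0
```

```bash
python3 - <<'E'
from h import *
a=ctrl.camera("wrist");b=ctrl.camera("side")
cv2.imwrite("pics/w6.png",np.vstack([cv2.resize(a[150:350,200:440],(600,400),interpolation=2),cv2.resize(b[195:230,255:355],(600,200),interpolation=2)])[:600])
s=ctrl.observe();print(s["ee_pos"],s["grip_width"],s["contact_force"],s["moment"],s["finger_force"])
E
```

```text
[ 0.4664 -0.0859  0.1458] 0.015267095820504405 [ 4.606  -4.6026  7.3276] [-0.9915 -1.0833 -0.0375] 30.010221004486084
```

View pics/w6.png

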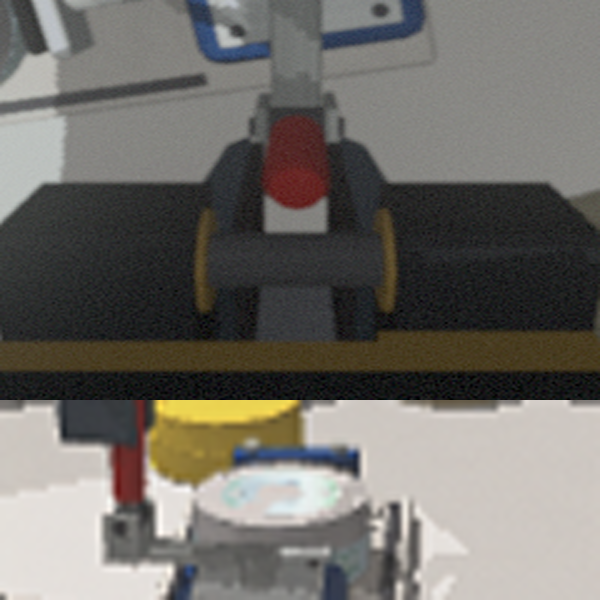

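In the side view the handle looks nearly upright (crop (130,470) over the fork at (130,530)), but the force hasn't shown the stop yet. I'll keep pushing.

play_rows --series '[{"x": -0.2,"y": 0,"z": 0,"roll": 0}]'

```text
time: 9.0
ee_pos: [0.4647, -0.0853, 0.1458]
tool_rot: [0.986, -0.168, 0.003, 0.0]
contact_force: [5.9, -5.7, 5.6]
grip_width: 0.0154
finger_force: 30.0
```

play_rows --series '[{"x": -0.2,"y": 0,"z": 0,"roll": 0}]'

```text
time: 9.1
ee_pos: [0.4629, -0.0846, 0.1457]
tool_rot: [0.986, -0.168, 0.003, 0.0]
contact_force: [12.7, -7.8, -0.5]
grip_width: 0.0154
finger_force: 30.0
```

play_rows --series '[{"x": -0.2,"y": 0,"z": 0,"roll": 0}]'

```text
time: 9.2
ee_pos: [0.4617, -0.0842, 0.1458]
tool_rot: [0.986, -0.168, 0.004, 0.0]
contact_force: [17.2, -9.7, -6.7]
grip_width: 0.0152
finger_force: 30.0
```

The force has risen to about 19 N outward, so the stop is reached. Next I'll measure where the handle sits relative to the TCP.

```bash
python3 - <<'E'
from h import *
s=ctrl.observe();k=ctrl.calibration("wrist");a=ctrl.camera("wrist");cv2.imwrite("pics/w7.png",a)
hsv=cv2.cvtColor(a,cv2.COLOR_BGR2HSV)
m=((hsv[...,0]<8)|(hsv[...,0]>172))&(hsv[...,1]>120)
n,l,st,ce=cv2.connectedComponentsWithStats(m.astype(np.uint8));i=1+st[1:,4].argmax();x,y,w,h,_=st[i];print(st[i],ce[i])
R=Ro.from_quat(s["tool_rot"]).as_matrix();T=s["ee_pos"]
# cap disc: bottom edge of blob = near rim at z .170, radius 8mm
u=x+w/2
for v,z,off,nm in((y+h,.170,.008,"cap"),(y,.114,-.0,"base")):
    p=ray("wrist",u,v,z,k); print(nm,p,"tool",R.T@(p-T)+[off,0,0])
print(s["contact_force"],T)
E
```

```text
[305 203  27  48 978] [318.0215 227.8006]
cap [ 0.4684 -0.0858  0.17  ] tool [ 0.015  -0.0007 -0.0241]
base [ 0.4794 -0.0898  0.114 ] tool [ 0.0183 -0.0006  0.032 ]
[17.2322 -9.7445 -6.737 ] [ 0.4617 -0.0842  0.1458]
```

The handle sits about 13 mm off towards tool +x, near the pad edge. I'll regrasp it centred and a little lower.

play_rows --series '[{"x": 0,"y": 0,"z": 0,"roll": 0},{"x": 0,"y": 0,"z": 0,"roll": 0},{"x": 0.6,"y": 0,"z": 0.4,"roll": 0},{"x": 0.6,"y": 0,"z": 0.4,"roll": 0},{"x": 0,"y": 0,"z": 0,"roll": 0}]' --fingers -0.2

```text
time: 9.75
ee_pos: [0.4701, -0.0873, 0.1354]
tool_rot: [0.986, -0.168, -0.0, -0.0]
contact_force: [-0.7, 0.2, 0.4]
grip_width: 0.0363
finger_force: 0.0
```

```bash
python3 - <<'E'
from h import *
s=ctrl.observe();k=ctrl.calibration("wrist");a=ctrl.camera("wrist");cv2.imwrite("pics/w8.png",a)
hsv=cv2.cvtColor(a,cv2.COLOR_BGR2HSV)
m=((hsv[...,0]<8)|(hsv[...,0]>172))&(hsv[...,1]>120)
n,l,st,ce=cv2.connectedComponentsWithStats(m.astype(np.uint8));i=1+st[1:,4].argmax();x,y,w,h,_=st[i];print(st[i],ce[i])
R=Ro.from_quat(s["tool_rot"]).as_matrix();T=s["ee_pos"]
for v,z,off,nm in((y+h,.170,.008,"cap"),(y,.114,-.008,"base")):
    p=ray("wrist",x+w/2,v,z,k); print(nm,p,"tool",R.T@(p-T)+[off,0,0])
print(s["contact_force"],s["moment"],T)
b=ctrl.camera("side");kb=ctrl.calibration("side")
for z in(.104,.17):print(proj(kb,[.4745,-.0887,z]))
cv2.imwrite("pics/m8.png",np.vstack([cv2.resize(a[150:350,200:440],(600,360),interpolation=2),cv2.resize(b[195:235,255:355],(600,240),interpolation=2)])[:600])
E
```

```text
[ 305  218   27   49 1030] [317.8291 244.167 ]
cap [ 0.4731 -0.0875  0.17  ] tool [ 0.0109 -0.0008 -0.0346]
base [ 0.4802 -0.0902  0.114 ] tool [ 0.0025 -0.0006  0.0214]
[-0.7314  0.2075  0.3611] [0.0186 0.0494 0.0541] [ 0.4701 -0.0873  0.1354]
[276.5262 215.0005]
[275.4812 192.4518]
```

View pics/m8.png

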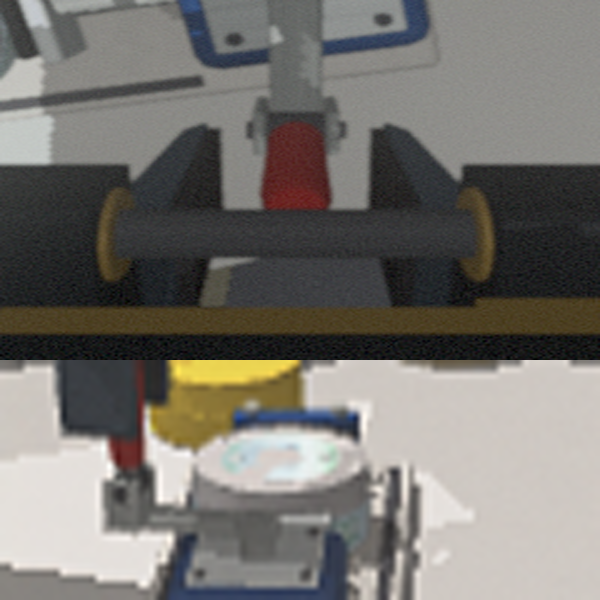

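The handle stands upright in the fork. Now I'll close centred on it and press outward again to confirm the stop.

play_rows --series '[{"x": 0.4,"y": 0.0,"z": 0,"roll": 0},{"x": 0,"y": 0,"z": 0,"roll": 0},{"x": 0,"y": 0,"z": 0,"roll": 0},{"x": 0,"y": 0,"z": 0,"roll": 0},{"x": 0,"y": 0,"z": 0,"roll": 0},{"x": 0,"y": 0,"z": 0,"roll": 0}]' --fingers -1

```text
time: 10.45
ee_pos: [0.4734, -0.0885, 0.1361]
tool_rot: [0.986, -0.168, 0.0, 0.0]
contact_force: [-0.1, -2.1, 0.4]
grip_width: 0.0153
finger_force: 30.0
```

play_rows --series '[{"x": -0.2,"y": 0,"z": 0,"roll": 0}]'

```text
time: 10.55
ee_pos: [0.4726, -0.0882, 0.1363]
tool_rot: [0.986, -0.168, 0.001, 0.0]
contact_force: [12.6, -6.9, -11.7]
grip_width: 0.0151
finger_force: 30.0
```

play_rows --series '[{"x": -0.2,"y": 0,"z": 0,"roll": 0}]'

```text
time: 10.65
ee_pos: [0.4718, -0.0879, 0.1365]
tool_rot: [0.986, -0.168, 0.003, 0.0]
contact_force: [20.2, -10.2, -18.3]
grip_width: 0.0155
finger_force: 30.0
```

The stop is confirmed, stiff straight away. Next I'll work out the winding arc with a slight outward bias.

```bash
cat > arc.py <<'E'
import numpy as np,sys
t0,t1,d,r=map(float,sys.argv[1:5])
t=np.arange(t0,t1+1e-6,d);P=np.round(-r*np.c_[np.cos(t),np.sin(t)],2);D=np.diff(P,axis=0)
print(", ".join('{"x": %.2f, "y": %.2f, "z": 0, "roll": 0}'%tuple(x) for x in D))
E
python3 arc.py 0 1.2 0.1 6.1; python3 -c "
from rig import ctrl;s=ctrl.observe();print(s['joint_positions'],s['moment'])"
```

```text
{"x": 0.03, "y": -0.61, "z": 0, "roll": 0}, {"x": 0.09, "y": -0.60, "z": 0, "roll": 0}, {"x": 0.15, "y": -0.59, "z": 0, "roll": 0}, {"x": 0.21, "y": -0.58, "z": 0, "roll": 0}, {"x": 0.27, "y": -0.54, "z": 0, "roll": 0}, {"x": 0.32, "y": -0.52, "z": 0, "roll": 0}, {"x": 0.36, "y": -0.49, "z": 0, "roll": 0}, {"x": 0.42, "y": -0.45, "z": 0, "roll": 0}, {"x": 0.46, "y": -0.40, "z": 0, "roll": 0}, {"x": 0.49, "y": -0.35, "z": 0, "roll": 0}, {"x": 0.53, "y": -0.31, "z": 0, "roll": 0}, {"x": 0.56, "y": -0.25, "z": 0, "roll": 0}
[-2.32486286e-01  1.48549426e-01  2.21091817e+00 -6.32158465e-04
  7.76294550e-01  1.67679050e+00] [-1.89871873 -3.70484809  0.0360796 ]
```

play_rows --series '[{"x": 0.22,"y": -0.3,"z": 0,"roll": 0},{"x": 0.01,"y": -0.31,"z": 0,"roll": 0},{"x": 0.09,"y": -0.6,"z": 0,"roll": 0},{"x": 0.15,"y": -0.59,"z": 0,"roll": 0}]'

```text
time: 11.05
ee_pos: [0.4808, -0.0722, 0.1363]
tool_rot: [0.986, -0.168, 0.001, 0.001]
contact_force: [4.6, -9.8, -3.4]
grip_width: 0.0157
finger_force: 30.0
```

play_rows --series '[{"x": 0.21,"y": -0.58,"z": 0,"roll": 0},{"x": 0.27,"y": -0.54,"z": 0,"roll": 0}]'

```text
time: 11.25
ee_pos: [0.4888, -0.0632, 0.1362]
tool_rot: [0.986, -0.168, 0.001, 0.001]
contact_force: [2.3, -10.3, -0.9]
grip_width: 0.0153
finger_force: 30.0
```

The tangential force is about 5.2 N and the outward bias about 9 N, as expected. I'll wind on.

play_rows --series '[{"x": 0.32,"y": -0.5,"z": 0,"roll": 0},{"x": 0.36,"y": -0.47,"z": 0,"roll": 0},{"x": 0.42,"y": -0.43,"z": 0,"roll": 0},{"x": 0.46,"y": -0.4,"z": 0,"roll": 0},{"x": 0.49,"y": -0.35,"z": 0,"roll": 0}]'

```text
time: 11.75
ee_pos: [0.5145, -0.0496, 0.1361]
tool_rot: [0.986, -0.168, -0.0, 0.0]
contact_force: [-3.9, -7.4, 5.0]
grip_width: 0.015
finger_force: 30.0
```

```bash
cat > f.py <<'E'
from h import *
s=ctrl.observe()
import sys
C=np.array([float(sys.argv[1]),float(sys.argv[2])]) if len(sys.argv)>2 else np.array([.530,-.1084])
d=s["ee_pos"][:2]-C;r=np.hypot(*d);u=d/r;t=np.array([u[1],-u[0]]);f=s["contact_force"][:2]
print("t",s["time"],"th",np.radians(160.5)-np.arctan2(d[1],d[0])%(2*np.pi),"r",r,"rad",f@u,"tan",f@t,s["ee_pos"],s["tool_rot"])
E
python3 f.py; python3 arc.py 1.0 3 0.1 6.08
```

```text
t 11.75 th 0.9729094502370947 r 0.06085490920027783 rad -6.146008005164866 tan -5.606051256058253 [ 0.5145 -0.0496  0.1361] [ 0.9858 -0.1681 -0.0004  0.0005]
{"x": 0.53, "y": -0.30, "z": 0, "roll": 0}, {"x": 0.56, "y": -0.25, "z": 0, "roll": 0}, {"x": 0.57, "y": -0.19, "z": 0, "roll": 0}, {"x": 0.60, "y": -0.13, "z": 0, "roll": 0}, {"x": 0.60, "y": -0.07, "z": 0, "roll": 0}, {"x": 0.61, "y": -0.02, "z": 0, "roll": 0}, {"x": 0.60, "y": 0.05, "z": 0, "roll": 0}, {"x": 0.60, "y": 0.11, "z": 0, "roll": 0}, {"x": 0.59, "y": 0.17, "z": 0, "roll": 0}, {"x": 0.56, "y": 0.22, "z": 0, "roll": 0}, {"x": 0.54, "y": 0.28, "z": 0, "roll": 0}, {"x": 0.51, "y": 0.33, "z": 0, "roll": 0}, {"x": 0.47, "y": 0.39, "z": 0, "roll": 0}, {"x": 0.43, "y": 0.42, "z": 0, "roll": 0}, {"x": 0.39, "y": 0.47, "z": 0, "roll": 0}, {"x": 0.34, "y": 0.51, "z": 0, "roll": 0}, {"x": 0.29, "y": 0.53, "z": 0, "roll": 0}, {"x": 0.23, "y": 0.56, "z": 0, "roll": 0}, {"x": 0.17, "y": 0.59, "z": 0, "roll": 0}, {"x": 0.12, "y": 0.59, "z": 0, "roll": 0}
```

play_rows --series '[{"x": 0.53,"y": -0.3,"z": 0,"roll": 0},{"x": 0.56,"y": -0.25,"z": 0,"roll": 0},{"x": 0.57,"y": -0.19,"z": 0,"roll": 0}]'

```text
time: 12.05
ee_pos: [0.5323, -0.0478, 0.1361]
tool_rot: [0.986, -0.168, -0.001, 0.0]
contact_force: [-6.4, -3.5, 7.5]
grip_width: 0.0151
finger_force: 30.0
```

play_rows --series '[{"x": 0.6,"y": -0.13,"z": 0,"roll": 0},{"x": 0.6,"y": -0.07,"z": 0,"roll": 0}]'

```text
time: 12.25
ee_pos: [0.5443, -0.0497, 0.1361]
tool_rot: [0.986, -0.168, -0.001, -0.0]
contact_force: [-6.3, -0.4, 7.5]
grip_width: 0.0156
finger_force: 30.0
```

```bash
python3 f.py
```

```text
t 12.25 th 1.468457276805092 r 0.06044461702491956 rad -1.9229638178490627 tan -6.042491751675408 [ 0.5443 -0.0497  0.1361] [ 0.9857 -0.1683 -0.001  -0.    ]
```

play_rows --series '[{"x": 0.61,"y": -0.08,"z": 0,"roll": 0},{"x": 0.61,"y": 0,"z": 0,"roll": 0}]'

```text
time: 12.45
ee_pos: [0.5557, -0.0533, 0.136]
tool_rot: [0.986, -0.168, -0.001, 0.0]
contact_force: [-9.4, -5.5, 9.2]
grip_width: 0.0154
finger_force: 30.0
```

```bash
python3 f.py
```

```text
t 12.45 th 1.6674066870537878 r 0.06079181181573662 rad -8.935921354121904 tan -6.202010118924348 [ 0.5557 -0.0533  0.136 ] [ 0.9858 -0.1681 -0.0013  0.0004]
```

play_rows --series '[{"x": 0.61,"y": 0.08,"z": 0,"roll": 0},{"x": 0.6,"y": 0.16,"z": 0,"roll": 0}]'

```text
time: 12.65
ee_pos: [0.5662, -0.0596, 0.136]
tool_rot: [0.986, -0.168, -0.001, 0.0]
contact_force: [-9.6, -3.7, 10.0]
grip_width: 0.0153
finger_force: 30.0
```

```bash
python3 f.py
```

```text
t 12.65 th 1.8685754134985069 r 0.06073180356802862 rad -8.742634842878934 tan -5.503398043855307 [ 0.5662 -0.0596  0.136 ] [ 0.9858 -0.1682 -0.0015  0.0003]
```

play_rows --series '[{"x": 0.57,"y": 0.19,"z": 0,"roll": 0},{"x": 0.55,"y": 0.24,"z": 0,"roll": 0}]'

```text
time: 12.85
ee_pos: [0.575, -0.0674, 0.1359]
tool_rot: [0.986, -0.168, -0.002, 0.0]
contact_force: [-13.1, -2.9, 11.2]
grip_width: 0.0148
finger_force: 30.0
```

```bash
python3 f.py
```

```text
t 12.85 th 2.0620524554863775 r 0.060825410339293534 rad -11.671373368611915 tan -6.709268154009825 [ 0.575  -0.0674  0.1359] [ 0.9858 -0.1682 -0.0019  0.0003]
```

play_rows --series '[{"x": 0.52,"y": 0.3,"z": 0,"roll": 0},{"x": 0.49,"y": 0.35,"z": 0,"roll": 0}]'

```text
time: 13.05
ee_pos: [0.582, -0.0768, 0.1359]
tool_rot: [0.986, -0.168, -0.002, 0.0]
contact_force: [-12.8, -1.0, 12.8]
grip_width: 0.0153
finger_force: 30.0
```

```bash
python3 f.py
```

```text
t 13.05 th 2.255061077164319 r 0.060888385903421244 rad -11.426115633749093 tan -5.76972525602502 [ 0.582  -0.0768  0.1359] [ 0.9858 -0.1682 -0.0022  0.0002]
```

play_rows --series '[{"x": 0.41,"y": 0.44,"z": 0,"roll": 0},{"x": 0.37,"y": 0.48,"z": 0,"roll": 0}]'

```text
time: 13.25
ee_pos: [0.5869, -0.0878, 0.136]
tool_rot: [0.986, -0.168, -0.002, -0.0]
contact_force: [-7.9, 2.6, 9.7]
grip_width: 0.0152
finger_force: 30.0
```

```bash
python3 f.py
```

```text
t 13.25 th 2.453034107790797 r 0.06050086525764365 rad -6.505784310675407 tan -5.1387359580831165 [ 0.5869 -0.0878  0.136 ] [ 0.9857 -0.1684 -0.0016 -0.0002]
```

play_rows --series '[{"x": 0.34,"y": 0.51,"z": 0,"roll": 0},{"x": 0.29,"y": 0.53,"z": 0,"roll": 0}]'

```text
time: 13.45
ee_pos: [0.5897, -0.0994, 0.136]
tool_rot: [0.986, -0.168, -0.001, -0.0]
contact_force: [-5.8, 5.6, 8.2]
grip_width: 0.0151
finger_force: 30.0
```

```bash
python3 f.py; python3 arc.py 2.7 5 0.1 6.08
```

```text
t 13.45 th 2.652041402071062 r 0.06032863237420235 rad -4.927591380077784 tan -6.435410292400979 [ 0.5897 -0.0994  0.136 ] [ 0.9857 -0.1684 -0.0012 -0.0004]
{"x": 0.23, "y": 0.56, "z": 0, "roll": 0}, {"x": 0.17, "y": 0.59, "z": 0, "roll": 0}, {"x": 0.12, "y": 0.59, "z": 0, "roll": 0}, {"x": 0.05, "y": 0.61, "z": 0, "roll": 0}, {"x": 0.00, "y": 0.60, "z": 0, "roll": 0}, {"x": -0.07, "y": 0.61, "z": 0, "roll": 0}, {"x": -0.12, "y": 0.59, "z": 0, "roll": 0}, {"x": -0.19, "y": 0.58, "z": 0, "roll": 0}, {"x": -0.24, "y": 0.56, "z": 0, "roll": 0}, {"x": -0.29, "y": 0.53, "z": 0, "roll": 0}, {"x": -0.35, "y": 0.50, "z": 0, "roll": 0}, {"x": -0.40, "y": 0.46, "z": 0, "roll": 0}, {"x": -0.44, "y": 0.42, "z": 0, "roll": 0}, {"x": -0.48, "y": 0.38, "z": 0, "roll": 0}, {"x": -0.51, "y": 0.32, "z": 0, "roll": 0}, {"x": -0.54, "y": 0.27, "z": 0, "roll": 0}, {"x": -0.57, "y": 0.22, "z": 0, "roll": 0}, {"x": -0.59, "y": 0.15, "z": 0, "roll": 0}, {"x": -0.60, "y": 0.10, "z": 0, "roll": 0}, {"x": -0.60, "y": 0.04, "z": 0, "roll": 0}, {"x": -0.61, "y": -0.02, "z": 0, "roll": 0}, {"x": -0.60, "y": -0.09, "z": 0, "roll": 0}, {"x": -0.59, "y": -0.14, "z": 0, "roll": 0}
```

play_rows --series '[{"x": 0.24,"y": 0.56,"z": 0,"roll": 0},{"x": 0.18,"y": 0.59,"z": 0,"roll": 0}]'

```text
time: 13.65
ee_pos: [0.5901, -0.1116, 0.1361]
tool_rot: [0.986, -0.168, -0.001, -0.001]
contact_force: [-3.4, 5.8, 7.4]
grip_width: 0.015
finger_force: 30.0
```

```bash
python3 f.py
```

```text
t 13.65 th -3.4288443703338753 r 0.060169598124408315 rad -3.6822611580618925 tan -5.657772879378703 [ 0.5901 -0.1116  0.1361] [ 0.9857 -0.1685 -0.0009 -0.0005]
```

play_rows --series '[{"x": 0.12,"y": 0.59,"z": 0,"roll": 0},{"x": 0.05,"y": 0.61,"z": 0,"roll": 0}]'

```text
time: 13.85
ee_pos: [0.588, -0.1235, 0.1362]
tool_rot: [0.986, -0.168, -0.0, -0.001]
contact_force: [-0.9, 7.0, 4.8]
grip_width: 0.015
finger_force: 30.0
```

```bash
python3 f.py
```

```text
t 13.85 th -3.2282333422046268 r 0.05996927685132472 rad -2.6296882573491978 tan -6.563983171860458 [ 0.588  -0.1235  0.1362] [ 0.9857 -0.1685 -0.0004 -0.0006]
```

play_rows --series '[{"x": 0.06,"y": 0.61,"z": 0,"roll": 0},{"x": -0.04,"y": 0.61,"z": 0,"roll": 0}]'

```text
time: 14.05
ee_pos: [0.584, -0.1349, 0.1361]
tool_rot: [0.986, -0.169, -0.001, -0.001]
contact_force: [-3.5, 7.5, 6.7]
grip_width: 0.0151
finger_force: 30.0
```

```bash
python3 f.py
```

```text
t 14.05 th -3.0254148347484637 r 0.060106574068732765 rad -6.472643521014339 tan -5.143381511799853 [ 0.584  -0.1349  0.1361] [ 0.9857 -0.1685 -0.0007 -0.0007]
```

play_rows --series '[{"x": -0.1,"y": 0.6,"z": 0,"roll": 0}]'

```text
time: 14.15
ee_pos: [0.581, -0.1402, 0.1361]
tool_rot: [0.986, -0.169, -0.001, -0.001]
contact_force: [-2.8, 9.1, 5.5]
grip_width: 0.0149
finger_force: 30.0
```

```bash
python3 f.py
```

```text
t 14.15 th -2.9247407486342105 r 0.06008101362524188 rad -7.194874257542867 tan -6.2216768098746185 [ 0.581  -0.1402  0.1361] [ 0.9857 -0.1685 -0.0007 -0.0007]
```

play_rows --series '[{"x": -0.16,"y": 0.59,"z": 0,"roll": 0}]'

```text
time: 14.25
ee_pos: [0.5776, -0.1451, 0.1361]
tool_rot: [0.986, -0.169, -0.001, -0.001]
contact_force: [-2.6, 8.6, 5.6]
grip_width: 0.0153
finger_force: 30.0
```

```bash
python3 f.py
```

```text
t 14.25 th -2.824584845770211 r 0.060122402284465734 rad -7.339004669842249 tan -5.196101095732588 [ 0.5776 -0.1451  0.1361] [ 0.9857 -0.1685 -0.0006 -0.0008]
```

play_rows --series '[{"x": -0.21,"y": 0.57,"z": 0,"roll": 0}]'

```text
time: 14.35
ee_pos: [0.5737, -0.1497, 0.1361]
tool_rot: [0.986, -0.169, -0.001, -0.001]
contact_force: [-2.1, 9.9, 5.4]
grip_width: 0.0156
finger_force: 30.0
```

```bash
python3 f.py
```

```text
t 14.35 th -2.72389568662443 r 0.06011113484245194 rad -8.346637640042653 tan -5.717990720368514 [ 0.5737 -0.1497  0.1361] [ 0.9857 -0.1685 -0.0007 -0.0009]
```

play_rows --series '[{"x": -0.27,"y": 0.54,"z": 0,"roll": 0}]'

```text
time: 14.45
ee_pos: [0.5694, -0.1539, 0.1361]
tool_rot: [0.986, -0.169, -0.001, -0.001]
contact_force: [-2.3, 10.1, 5.9]
grip_width: 0.0152
finger_force: 30.0
```

```bash
python3 f.py
```

```text
t 14.45 th -2.624923286444422 r 0.060153079865337244 rad -9.094802727312425 tan -4.882822535788482 [ 0.5694 -0.1539  0.1361] [ 0.9857 -0.1686 -0.0006 -0.0009]
```

play_rows --series '[{"x": -0.32,"y": 0.51,"z": 0,"roll": 0}]'

```text
time: 14.55
ee_pos: [0.5647, -0.1576, 0.1361]
tool_rot: [0.986, -0.169, -0.001, -0.001]
contact_force: [-2.1, 10.3, 5.6]
grip_width: 0.0154
finger_force: 30.0
```

```bash
python3 f.py
```

```text
t 14.55 th -2.5257183879221925 r 0.060167580798370715 rad -9.643399352415452 tan -4.275717819014036 [ 0.5647 -0.1576  0.1361] [ 0.9857 -0.1686 -0.0005 -0.001 ]
```

play_rows --series '[{"x": -0.42,"y": 0.43,"z": 0,"roll": 0}]'

```text
time: 14.65
ee_pos: [0.5597, -0.1604, 0.1362]
tool_rot: [0.986, -0.169, -0.0, -0.001]
contact_force: [3.2, 7.4, 3.4]
grip_width: 0.0151
finger_force: 30.0
```

```bash
python3 f.py; python3 - <<'E'
import numpy as np
P=np.array([[.4808,-.0722],[.4888,-.0632],[.5145,-.0496],[.5323,-.0478],[.5443,-.0497],[.5557,-.0533],[.5662,-.0596],[.575,-.0674],[.582,-.0768],[.5869,-.0878],[.5897,-.0994],[.5901,-.1116],[.588,-.1235],[.584,-.1349],[.581,-.1402],[.5776,-.1451],[.5737,-.1497],[.5694,-.1539],[.5647,-.1576]])
s=np.linalg.lstsq(np.c_[2*P,np.ones(len(P))],(P**2).sum(1),rcond=None)[0];r=np.sqrt(s[2]+s[:2]@s[:2]);print(s[:2],r,np.hypot(*(P-s[:2]).T)-r)
E
```

```text
t 14.65 th -2.42913307007651 r 0.0598838308089094 rad -4.847703016778613 tan -6.388934457415435 [ 0.5597 -0.1604  0.1362] [ 0.9857 -0.1686 -0.0001 -0.0008]
[ 0.5297407  -0.10806289] 0.060557429173854684 [ 1.16612795e-04  1.78229471e-04 -1.40636075e-04 -2.40214884e-04
 -4.05949441e-04  4.66935583e-05  8.85311841e-05  2.85606806e-04
  3.39227649e-04  8.71936990e-05  2.44429310e-05 -9.45805312e-05
 -2.87617936e-04 -2.39526040e-05 -5.69389078e-05 -4.08220727e-05
 -9.36079034e-06  5.52783281e-05  7.32354352e-05]
```

play_rows --series '[{"x": -0.43,"y": 0.42,"z": 0,"roll": 0}]'

```text
time: 14.75
ee_pos: [0.5544, -0.1631, 0.1362]
tool_rot: [0.986, -0.169, 0.0, -0.001]
contact_force: [3.4, 7.6, 1.3]
grip_width: 0.0152
finger_force: 30.0
```

```bash
python3 f.py;python3 f.py .5294 -.1080
```

```text
t 14.75 th -2.3302927521186856 r 0.05985954783988462 rad -5.556655929027442 tan -6.163674556392501 [ 0.5544 -0.1631  0.1362] [ 0.9857 -0.1685  0.0002 -0.0007]
t 14.75 th -2.336663902680641 r 0.060470342501428194 rad -5.517273719799591 tan -6.198951512274063 [ 0.5544 -0.1631  0.1362] [ 0.9857 -0.1685  0.0002 -0.0007]
```

play_rows --series '[{"x": -0.47,"y": 0.38,"z": 0,"roll": 0}]'

```text
time: 14.85
ee_pos: [0.5488, -0.1652, 0.1362]
tool_rot: [0.986, -0.169, 0.0, -0.001]
contact_force: [4.7, 5.8, 1.3]
grip_width: 0.0152
finger_force: 30.0
```

```bash
python3 f.py .5297 -.1081
```

```text
t 14.85 th -2.2339267340055784 r 0.060246273730514194 rad -4.057704042050216 tan -6.277549666600002 [ 0.5488 -0.1652  0.1362] [ 0.9857 -0.1685  0.0004 -0.0006]
```

play_rows --series '[{"x": -0.5,"y": 0.33,"z": 0,"roll": 0}]'

```text
time: 14.95
ee_pos: [0.5431, -0.1668, 0.1362]
tool_rot: [0.986, -0.169, 0.001, -0.001]
contact_force: [4.9, 4.5, 0.0]
grip_width: 0.0156
finger_force: 30.0
```

```bash
python3 f.py .5297 -.1081
```

```text
t 14.95 th -2.135514470173936 r 0.06018430569946311 rad -3.311791741825774 tan -5.798224522524017 [ 0.5431 -0.1668  0.1362] [ 0.9857 -0.1685  0.0005 -0.0005]
```

play_rows --series '[{"x": -0.53,"y": 0.32,"z": 0,"roll": 0}]'

```text
time: 15.05
ee_pos: [0.5371, -0.1679, 0.1362]
tool_rot: [0.986, -0.169, 0.001, -0.001]
contact_force: [4.3, 7.1, 0.3]
grip_width: 0.0153
finger_force: 30.0
```

```bash
python3 f.py .5297 -.1081
```

```text
t 15.05 th -2.033524756902718 r 0.0602956410157495 rad -6.475442791637643 tan -5.119349140248499 [ 0.5371 -0.1679  0.1362] [ 0.9857 -0.1686  0.0005 -0.0006]
```

play_rows --series '[{"x": -0.56,"y": 0.24,"z": 0,"roll": 0}]'

```text
time: 15.15
ee_pos: [0.5311, -0.1684, 0.1363]
tool_rot: [0.986, -0.169, 0.001, -0.001]
contact_force: [7.3, 6.8, -0.5]
grip_width: 0.0152
finger_force: 30.0
```

```bash
python3 f.py .5297 -.1081
```

```text
t 15.15 th -1.934466849997544 r 0.06030695721829195 rad -6.624578397213168 tan -7.4960316057094145 [ 0.5311 -0.1684  0.1363] [ 0.9857 -0.1686  0.0007 -0.0006]
```

play_rows --series '[{"x": -0.29,"y": 0.1,"z": 0,"roll": 0}]'

```text
time: 15.25
ee_pos: [0.528, -0.1683, 0.1363]
tool_rot: [0.986, -0.169, 0.001, -0.001]
contact_force: [7.2, 6.0, -2.7]
grip_width: 0.0156
finger_force: 30.0
```

```bash
python3 f.py .5297 -.1081
```

```text
t 15.25 th -1.8825847388701682 r 0.06026921126285768 rad -6.200803745348706 tan -7.0309039174209085 [ 0.528  -0.1683  0.1363] [ 0.9857 -0.1687  0.0008 -0.0006]
```

play_rows --series '[{"x": -0.29,"y": 0.08,"z": 0,"roll": 0}]'

```text
time: 15.35
ee_pos: [0.5253, -0.1682, 0.1363]
tool_rot: [0.986, -0.169, 0.001, -0.001]
contact_force: [8.2, 5.5, -2.7]
grip_width: 0.0153
finger_force: 30.0
```

```bash
python3 f.py .5297 -.1081
```

```text
t 15.35 th -1.8372572052136773 r 0.06022157912066949 rad -6.125037858105765 tan -7.736167912903671 [ 0.5253 -0.1682  0.1363] [ 0.9857 -0.1686  0.001  -0.0005]
```

The crank is getting heavier, to 7.7 N against a baseline of about 5.7 N. I'll do a few more small steps.

play_rows --series '[{"x": -0.3,"y": 0.07,"z": 0,"roll": 0}]'

```text
time: 15.45
ee_pos: [0.5224, -0.1679, 0.1363]
tool_rot: [0.986, -0.169, 0.001, -0.0]
contact_force: [7.6, 5.5, -2.4]
grip_width: 0.015
finger_force: 30.0
```

```bash
python3 f.py .5297 -.1081
```

```text
t 15.45 th -1.7891400123326333 r 0.06024186022061871 rad -6.342788244151239 tan -6.835764153184267 [ 0.5224 -0.1679  0.1363] [ 0.9857 -0.1686  0.0011 -0.0005]
```

play_rows --series '[{"x": -0.3,"y": 0.05,"z": 0,"roll": 0}]'

```text
time: 15.55
ee_pos: [0.5195, -0.1674, 0.1363]
tool_rot: [0.986, -0.169, 0.001, -0.0]
contact_force: [8.7, 4.5, -3.4]
grip_width: 0.0152
finger_force: 30.0
```

```bash
python3 f.py .5297 -.1081
```

```text
t 15.55 th -1.7406284147738917 r 0.06021504953981395 rad -5.890592197366087 tan -7.82651011138824 [ 0.5195 -0.1674  0.1363] [ 0.9857 -0.1685  0.0012 -0.0004]
```

play_rows --series '[{"x": -0.3,"y": 0.03,"z": 0,"roll": 0}]'

```text
time: 15.65
ee_pos: [0.5166, -0.1668, 0.1363]
tool_rot: [0.986, -0.169, 0.001, -0.0]
contact_force: [9.7, 2.6, -4.2]
grip_width: 0.0153
finger_force: 30.0
```

```bash
python3 f.py .5297 -.1081
```

```text
t 15.65 th -1.6918267771728397 r 0.06017233356984929 rad -4.601068895454747 tan -8.877473606583935 [ 0.5166 -0.1668  0.1363] [ 0.9857 -0.1685  0.0013 -0.0003]
```

The rise is about 3 N, which is about 30 N on the pot. I'll let go and retreat straight up.

play_rows --series '[{"x": 0.1,"y": -0.05,"z": 0,"roll": 0},{"x": 0,"y": 0,"z": 0,"roll": 0},{"x": 0,"y": 0,"z": 0,"roll": 0},{"x": 0,"y": 0,"z": 0,"roll": 0},{"x": 0,"y": 0,"z": 0,"roll": 0}]' --fingers 0

```text
time: 16.15
ee_pos: [0.5166, -0.167, 0.136]
tool_rot: [0.986, -0.168, -0.0, -0.0]
contact_force: [0.1, 0.4, -0.4]
grip_width: 0.045
finger_force: 0.0
```

play_rows --series '[{"x": 0,"y": 0,"z": -2,"roll": 0},{"x": 0,"y": 0,"z": -4,"roll": 0},{"x": 0,"y": 0,"z": -4,"roll": 0},{"x": 0,"y": 0,"z": -4,"roll": 0},{"x": 0,"y": 0,"z": -4,"roll": 0},{"x": -3,"y": 0,"z": -4,"roll": 0},{"x": 0,"y": 0,"z": 0,"roll": 0},{"x": 0,"y": 0,"z": 0,"roll": 0}]'

```text
time: 16.95
ee_pos: [0.4884, -0.157, 0.3568]
tool_rot: [0.986, -0.168, 0.001, 0.0]
contact_force: [-0.4, -0.3, -0.8]
grip_width: 0.0455
finger_force: 0.0
```

```bash
python3 - <<'E'
from h import *
s=ctrl.observe();print(s["time"],s["ee_pos"],s["contact_force"],s["grip_width"])
a=ctrl.camera("wrist");b=ctrl.camera("side")
cv2.imwrite("pics/e.png",np.vstack([cv2.resize(a[60:260,160:460],(600,400),interpolation=2),cv2.resize(b[185:235,255:355],(400,200),interpolation=2).copy() if 0 else cv2.resize(b[195:235,255:375],(600,200),interpolation=2)]))
E
```

```text
16.95 [ 0.4884 -0.157   0.3568] [-0.4375 -0.3114 -0.8448] 0.045522647561586416
```

View pics/e.png

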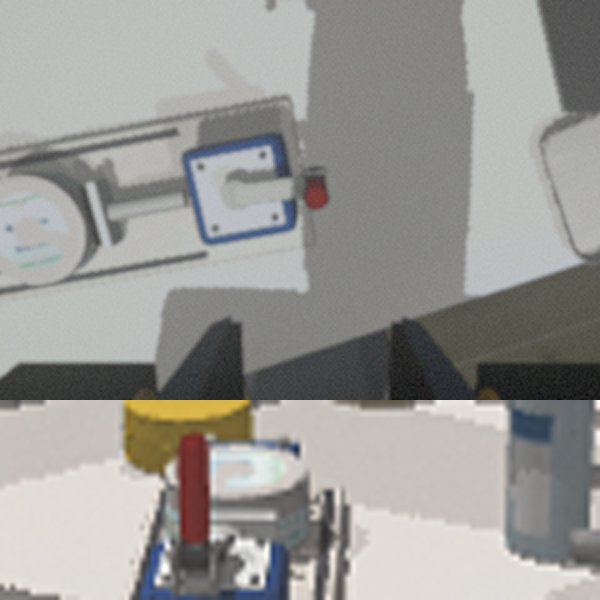

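The handle stands upright at the crank's end, at wrist crop (316,188). The jaw is against the pot at (95,215), and the gripper is clear of everything. I'll hand in.

```bash
python3 -c "
from rig import ctrl
print(ctrl.job_done())"
```

```text
the job is handed in; nothing more can be done
None
```

I swung the handle up to its stop, then wound the crank about 4.6 rad clockwise until the force at the handle rose by about 3 N (roughly 30 N on the pot, estimated from noisy readings), let go, and handed the job in at about 17 s; no verdict came back.

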